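# Carry an agar plate on the lifter to the viewing stand

## Robot

A 6-joint arm with a two-finger parallel gripper is mounted at the origin on the work surface. World frame = base frame: x ahead of the robot, y to its left, z up, the work surface at z = 0. Lengths are in m, angles in rad, forces in N, time in s.
With the tool pointing down it reaches from about 0.25 to 0.775 m from the base axis. Payload 4 kg.
Tool frame: the origin (TCP) lies at the very end of the fingers, on their centre line; the grasp point (between the pads) lies 19 mm behind it; z points along the fingers, y is the line along which they close (so a half turn about z gives the same grasp; the last joint's range is limited). The gripper opens to 94 mm and grips with 3 to 60 N. Pads are 16 mm wide; open, the fingers measure 119 mm over their backs; the gripper's body (75 mm by 177 mm) begins 78 mm behind the grasp point.
Start: joints at [1.223, 0.087, 1.371, -0, 1.684, -0.103], TCP at [0.133, 0.534, 0.171] pointing down, gripper open.
Joint ranges: [-3.1, 3.1], [-0.76, 2.03], [0.27, 2.55], [-1.08, 4.22], [0.17, 2.65], [-2.57, 2.57]. Speed limits (rad/s): [2.79, 2.79, 3.14, 3.14, 3.14, 3.14].

## Interface

Orientations are given as [roll, pitch, yaw] about the fixed x, y, z axes, in that order (R = Rz(yaw) Ry(pitch) Rx(roll)).
In Python, from bench import robot gives the robot as it stands. The module is installed in compiled form; this text tells all that it offers.
- The arm moves only by the tool move_arm, never from a script. Its argument "deltas" is one flat list of numbers, 7 for each row, row after row: the turn, a rotation vector about the tool's x, y, z in rad, then the shift along the tool's x, y, z in cm, then the closure, from -1 (fully open) to 1 (shut). A call has 1 to 8 rows; each row is the pose to reach, as a shift and turn from the pose commanded when the call began, along the tool's axes at that moment; what a row does not reach only later rows make up. A row lasts 1/10 s, in which the tool goes at most 50 mm and 8.59 degrees, less where a joint would pass 70% of its speed; a pose out of reach is approached as far as the arm can. A call with a gripper value outside its range is refused whole. The fingers move at their own pace and stop on an object; the grip force is fixed at half the most. Time passes only in rows, so rows that repeat a pose let the fingers close. It gives the time, the measured TCP pose, the force, the opening and the grip force at its end, in the units of the state.
- robot.get_obs(): the state, without advancing time (a new reading comes with each control period).
- robot.snapshot(name): name is "scene" or "top" or "wrist"; returns a dict with "image" (384x512x3 uint8, red, green, blue), "depth" (384x512 float32, m along the optical axis (not along the pixel's ray), 0 where there is no reading), "fov_y" (degrees; the focal length in pixels is half the picture's height over the tangent of half this angle, whatever the lens; pixels are square), "cx", "cy" (the principal point, pixels), "D" ([k1, k2, p1, p2, k3] as OpenCV has them; the pictures are not rectified), "origin" and "orientation" of the camera in the world; the wrist camera has in their place "T_tool_cam" (4x4, takes a point from camera to tool coordinates, whose origin is the TCP and whose axes are the flange's). Camera axes: x right, y up, looking along -z (the intrinsics and any distortion apply to the point x, -y, -z); pixel columns grow to the right and rows downward; lengths in m; the calibration is good to about 2 mm. A picture is of the moment at which its call begins: read the wrist's pose just before it.
- robot.close_job(): hands the job in; it is judged then, once.
The state is a dict: "time": time; "joint_positions": joint angles; "qvel": joint speeds; "joint_torque": joint torques, N m; "tool_pos": TCP position; "ee_rot": TCP orientation; "wrist_force": force on the tool from outside, world axes, zero at the start; "wrist_torque": the same for the moment, N m; "width": finger opening in m; "finger_force": force on a finger pad.
Only numpy, scipy, OpenCV 4.12 (cv2) and the standard library are available. Lean on these libraries where they do the work, as an engineer would, in place of code of your own. Each camera call takes 0.05 s, during which the arm holds its last target. There are 200 camera calls.

## Task

Take the flat lifter by its handle, with the agar plate lying loose on its blade, and carry the plate level to the empty two-rail stand: lower the blade between the rails so that the plate stays on them, centred and flat. Then draw the lifter out and lay it flat on the bench, right way up. Never touch the plate with the gripper or let it tip, and leave the plate on the other stand where it is.

Things in the scene. Friction and masses are not known exactly. Their poses are not given: they have to be found in the camera images.
- lifter: Flat lifter, 200 g, flat on the bench. Black handle 140 x 24 mm, 32 mm high; aluminium blade 36 mm wide, 4 mm thick, level with the handle's underside. Origin: on the handle's underside, below the place to grip it, near the balance point; x along the blade (handle from x = -100 to +40 mm, blade on to its tip at +145 mm), z up. At the start it points roughly to the robot's left (+y).
- plate: Agar plate with dark red agar that lies loose on the lifter's blade, held only by its weight: closed round dish 90 mm in diameter, 15 mm high, about 45 g. Origin: centre of its underside, at the start about 105 mm ahead of the lifter's origin, on top of the blade.
- stand: The empty one of two alike grey stands fixed to the bench. Base 100 x 90 mm, 13 mm thick; two aluminium rails 90 mm long, 12 mm thick, tops 45 mm above the bench, with a channel 66 mm wide between, open above and at both ends. Origin: centre of the underside; x along the channel (roughly the world's y; one end faces the lifter), y across, z up. The plate bridges the rails; the blade passes between.
- other_plate: An agar plate just like the first, already sitting on the other stand: to be left alone. Origin: centre of its underside, 45 mm above the bench.
Mind the look-alikes: they are no part of the job. Several things look just like the lifter: the one meant starts farthest from the robot's base.

How it is judged:
On the way, in this order (a step that is already met when the one before it is completed fails the run):
1. the plate is in the air, above rail height, carried by the lifter alone (height (world z) of plate above 0.05 m and contact force between plate and lifter above 0.1 N and contact force between plate and stand below 0.02 N), for 0.2 s.
2. the plate sits on the rails of the empty stand (horizontal distance between plate and stand below 0.02 m and z of plate in the frame of stand between 0.04 and 0.05 m and angle between plate's own z axis and vertical below 0.1 rad and contact force between plate and stand above 0.1 N), for 0.2 s.
At the end, for the whole second after the job is handed in: The plate rests on both rails of the stand that was empty, its centre within 20 mm of the stand's centre, within 5 mm of rail height, level within 0.1 rad and still; the lifter does not touch it and lies flat on the bench (origin within 6 mm of bench height), handle up within 0.1 rad and still (all of step 2 and linear speed of each of plate, lifter below 0.02 m/s and contact force between lifter and plate below 0.02 N and height (world z) of lifter between -0.004 and 0.006 m and angle between lifter's own z axis and vertical below 0.1 rad).
It fails at once if the plate tips more than 0.3 rad (angle between plate's own z axis and vertical above 0.3 rad).
It fails at once if the gripper's fingers touch the plate (contact force between the fingers and plate above 0.3 N).
It fails at once if the rest of the arm touches the plate (contact force between the arm and plate above 0.3 N).
It fails at once if the plate on the other stand is shifted by more than 15 mm (distance of other_plate from where it was at the start of the episode above 0.015 m).
It also fails if it takes over 50 s, if anything falls off the work surface, if the arm or the gripper's body presses on something with over 40 N, if the wrist force passes 120 N, or if a joint passes its speed limit or range.

## Working session

There is one attempt and no reset: what is moved stays moved. The work goes in short steps, Python scripts to look and compute and a tool call to move; the robot and the scene stay as the last step left them, time stands still between calls to the robot, and variables do not carry over. Pictures are saved under pics/ and viewed, at most 10 in all, crops included, and the job is handed in when it is done.

Besides the shell and the picture viewer there is one more tool, called after ">>>" by a JSON object that holds its "fn" and its "kwargs". move_arm: Moves the arm, as the interface text tells. Its arguments: {"type":"object","properties":{"deltas":{"type":"array","items":{"type":"number"}}},"required":["deltas"]}

```bash
mkdir -p pics; cat > h.py <<'E'
import numpy as np, cv2
from scipy.spatial.transform import Rotation as Rn
from bench import robot
def snap(name):
    o=robot.get_obs(); s=robot.snapshot(name)
    if name=='wrist':
        T=np.eye(4); T[:3,:3]=rot(o['ee_rot']); T[:3,3]=o['tool_pos']; T=T@np.array(s['T_tool_cam'])
    else:
        T=np.eye(4); T[:3,:3]=rot(s['orientation']); T[:3,3]=s['origin']
    f=384/2/np.tan(np.radians(s['fov_y'])/2)
    s['K']=np.array([[f,0,s['cx']],[0,f,s['cy']],[0,0,1.]]); s['T']=T; return s
def rot(e):
    e=np.array(e,float)
    return e if e.shape==(3,3) else Rn.from_euler('xyz',e).as_matrix()
def rays(s,uv):
    p=cv2.undistortPoints(np.array(uv,float).reshape(-1,1,2),s['K'],np.array(s['D'],float)).reshape(-1,2)
    d=np.c_[p[:,0],-p[:,1],-np.ones(len(p))]; return d@s['T'][:3,:3].T
def onplane(s,uv,z):
    d=rays(s,uv); o=s['T'][:3,3]; return o+d*((z-o[2])/d[:,2])[:,None]
def depthpts(s,uv):
    d=rays(s,uv); u=np.array(uv,int).reshape(-1,2); return s['T'][:3,3]+d*s['depth'][u[:,1],u[:,0]][:,None]
def save(s,n): cv2.imwrite('pics/'+n,s['image'][:,:,::-1])
E
python3 - <<'E'
from h import *
import pickle
for n in ('scene','top','wrist'):
    s=snap(n); pickle.dump(s,open(n+'.pkl','wb')); save(s,n+'0.png'); print(n,s['T'].round(3).tolist(),s['fov_y'],s['D'])
a=[cv2.imread(f'pics/{n}0.png') for n in('scene','top')]
print({k:np.round(v,3) for k,v in robot.get_obs().items()})
E
```

```text
scene [[0.736, -0.452, 0.504, 1.016], [0.677, 0.466, -0.57, -0.608], [0.023, 0.761, 0.648, 0.695], [0.0, 0.0, 0.0, 1.0]] 44.88447484538345 [-0.14442457  0.          0.          0.          0.        ]
top [[0.015, 0.999, -0.052, 0.465], [-1.0, 0.014, -0.009, -0.022], [-0.009, 0.052, 0.999, 1.146], [0.0, 0.0, 0.0, 1.0]] 45.51751718599639 [-0.16297018  0.          0.          0.          0.        ]
wrist [[0.242, -0.931, -0.273, 0.054], [0.97, 0.232, 0.069, 0.553], [-0.001, -0.281, 0.96, 0.384], [0.0, 0.0, 0.0, 1.0]] 58.288081898084265 [-0.02806307  0.          0.          0.          0.        ]
{'time': np.float64(0.15), 'joint_positions': array([ 1.223,  0.088,  1.372, -0.   ,  1.684, -0.103]), 'qvel': array([ 0.001, -0.004, -0.004, -0.   , -0.   , -0.001]), 'joint_torque': array([ 1.0000e-03, -3.4064e+01, -3.0280e+01,  7.2000e-02,  3.1000e-02,
       -0.0000e+00]), 'tool_pos': array([0.133, 0.533, 0.17 ]), 'ee_rot': array([-3.14 , -0.   ,  2.897]), 'wrist_force': array([ 1.256, -0.627, -0.347]), 'wrist_torque': array([-0.007, -0.014, -0.048]), 'finger_force': np.float64(0.0), 'width': np.float64(0.094)}
```

View pics/top0.png

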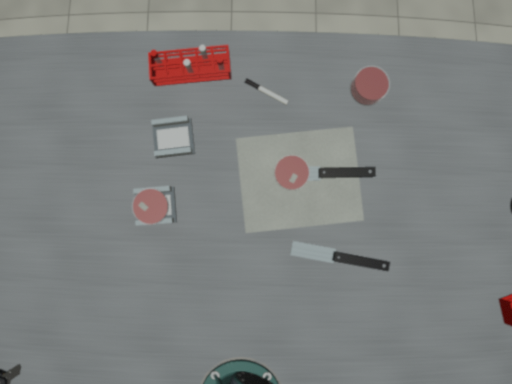

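View pics/scene0.png

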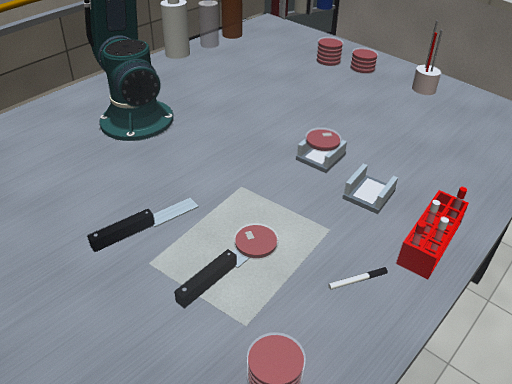

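The top view shows two lifters. A is at handle (347,172) with a plate at (292,173). B is at handle (361,260), bare and nearer the base (~(241,384)). A is farthest from the base and carries the plate, so A is the one meant. The pen at (265,90) isn't a lifter. The empty stand is at (172,137), and the occupied one is at (152,206). Next I'll confirm with a crop and measure.

```bash
python3 - <<'E'
from h import *
import pickle
t=pickle.load(open('top.pkl','rb')); c=pickle.load(open('scene.pkl','rb'))
im=t['image'][100:290,120:400,::-1]; cv2.imwrite('pics/crop1.png',cv2.resize(im,None,fx=2.8,fy=2.8,interpolation=cv2.INTER_CUBIC))
def comps(m,lo,hi):
    n,l,st,ce=cv2.connectedComponentsWithStats(m.astype(np.uint8))
    return [(l==i,st[i],ce[i]) for i in range(1,n) if lo<st[i][4]<hi]
for nm,s in(('top',t),('scene',c)):
    I=s['image'].astype(int); mx=I.max(2)
    for m,st,ce in comps(mx<60,100,6000):
        p=np.argwhere(m)[:,::-1].astype(np.float32); r=cv2.minAreaRect(p)
        dp=depthpts(s,p); print(nm,'black',ce.round(1),st.tolist(),np.round(r[1],1),'depth med',np.median(dp,0).round(3), 'plane.032',onplane(s,cv2.boxPoints(r),.032)[:,:2].round(3).tolist())
    for m,st,ce in comps((I[...,0]-I[...,1]>45)&(I[...,1]>40),200,6000):
        p=np.argwhere(m)[:,::-1].astype(np.float32); dp=depthpts(s,p)
        print(nm,'red',ce.round(1),st.tolist(),np.median(dp,0).round(4),np.percentile(dp[:,2],[50,90]).round(3))
# stands from depth
for nm,s in(('top',t),('scene',c)):
    v,u=np.mgrid[0:384,0:512]; uv=np.c_[u.ravel(),v.ravel()]; P=depthpts(s,uv)
    k=(P[:,2]>.035)&(P[:,2]<.052)&(s['depth'].ravel()>0)
    for m,st,ce in comps(k.reshape(384,512),40,4000):
        p=np.argwhere(m)[:,::-1].astype(np.float32); dp=P.reshape(384,512,3)[m]; 
        r=cv2.minAreaRect(dp[:,:2].astype(np.float32)); print(nm,'h45',ce.round(1),st.tolist(),np.round(r[0],4),np.round(r[1],3),round(r[2],1),np.median(dp[:,2]).round(4))
E
```

```text
top black [349.9 171.9] [325, 168, 50, 9, 347] [ 8. 49.] depth med [ 0.576 -0.263  0.032] plane.032 [[0.585, -0.2], [0.587, -0.323], [0.567, -0.322], [0.565, -0.2]]
top black [360.7 260.8] [333, 253, 56, 17, 407] [55.3  8. ] depth med [ 0.358 -0.291  0.032] plane.032 [[0.361, -0.221], [0.38, -0.224], [0.356, -0.361], [0.336, -0.357]]
top black [243.9 378.7] [218, 372, 54, 12, 425] [53. 11.] depth med [ 0.108 -0.011  0.148] plane.032 [[0.051, 0.055], [0.079, 0.055], [0.082, -0.075], [0.054, -0.075]]
top red [190.4  65.4] [148, 45, 83, 41, 2450] [0.837  0.1363 0.0371] [0.037 0.064]
top red [371.4  82.9] [356, 68, 31, 31, 743] [ 0.7946 -0.3117  0.0594] [0.059 0.062]
top red [149.7 204.5] [135, 190, 31, 32, 343] [0.4901 0.2232 0.0599] [0.06  0.062]
scene black [119.9  60.4] [0, 0, 168, 131, 5706] [169.2 127.5] depth med [-0.007 -0.005  0.187] plane.032 [[-0.547, -0.176], [-2.078, 0.773], [-0.36, 0.593], [0.169, -0.057]]
scene black [272.2   7. ] [264, 0, 17, 17, 183] [16. 16.] depth med [-0.566  1.244 -0.091] plane.032 [[-0.266, 0.837], [-0.413, 1.0], [-0.363, 1.055], [-0.22, 0.886]]
sce
[... 3227 characters left out ...]
3.  144.1] [298, 138, 14, 11, 70] [0.4572 0.1821] [0.026 0.046] 56.6 0.0453
scene h45 [332.7 150.2] [313, 140, 34, 21, 181] [0.5139 0.2268] [0.093 0.048] 88.4 0.046
scene h45 [355.9 175.2] [345, 163, 23, 25, 198] [0.6208 0.1762] [0.014 0.092] 7.0 0.0455
scene h45 [387.  187.7] [377, 175, 21, 27, 186] [0.6977 0.1869] [0.014 0.093] 7.3 0.0455
scene h45 [442.4 200. ] [436, 195, 13, 10, 59] [0.8126 0.2315] [0.026 0.008] 6.1 0.0451
scene h45 [420.7 255.9] [400, 238, 50, 30, 267] [0.8702 0.0742] [0.119 0.057] 60.3 0.0421
scene h45 [428.4 247.7] [423, 241, 13, 13, 51] [0.853  0.0861] [0.021 0.032] 50.8 0.0376
scene h45 [252.1 377.3] [247, 366, 14, 18, 63] [ 0.7884 -0.3538] [0.004 0.034] 77.8 0.0446
```

View pics/crop1.png

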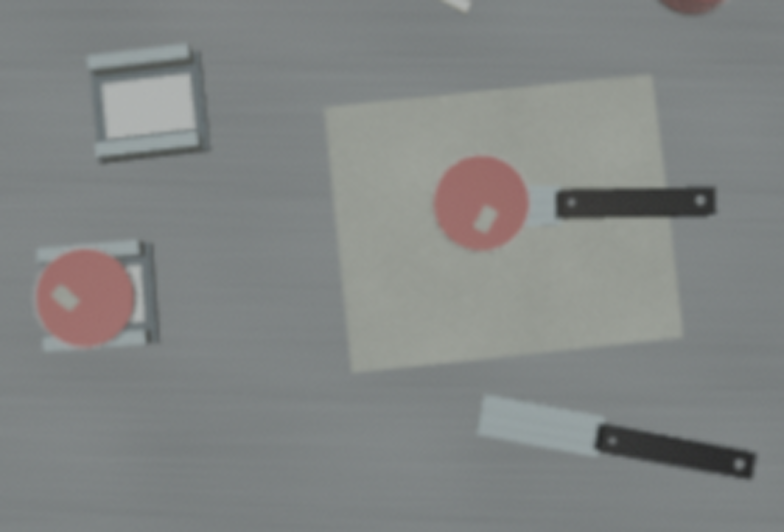

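The crop confirms lifter A: plate at crop (481,203) on its blade, handle at crop (557–715,202). The empty stand is centred at crop (150,103).

Two views agree:
- **Heights:** handle top 0.032, plate top 0.020, rails 0.045.
- **Empty stand:** (0.659, 0.180), channel yaw about 97°.

I'm moving to hover above the handle.

>>> {"fn": "move_arm", "kwargs": {"deltas": [0,0,0,-25,-25,0,-1,0,0,0,-25,-25,0,-1,0,0,0,-25,-25,0,-1,0,0,0,-25,-25,0,-1,0,0,0,-25,-25,0,-1,0,0,0,-25,-25,0,-1,0,0,0,-25,-25,0,-1,0,0,0,-25,-25,0,-1]}}

```text
time: 0.95
tool_pos: [0.3176, 0.226, 0.1711]
ee_rot: [-3.14, 0.002, 2.887]
wrist_force: [-0.6, -0.6, -0.0]
width: 0.0943
finger_force: 0.0
```

>>> {"fn": "move_arm", "kwargs": {"deltas": [0,0,0,-25,-25,0,-1,0,0,0,-25,-25,0,-1,0,0,0,-25,-25,0,-1,0,0,0,-25,-25,0,-1,0,0,0,-25,-25,0,-1,0,0,0,-25,-25,0,-1,0,0,0,-25,-25,0,-1,0,0,0,-25,-25,0,-1]}}

```text
time: 1.75
tool_pos: [0.4988, -0.076, 0.1696]
ee_rot: [-3.141, -0.002, 2.892]
wrist_force: [-0.2, 0.4, 0.2]
width: 0.0937
finger_force: 0.0
```

>>> {"fn": "move_arm", "kwargs": {"deltas": [0,0,1.1,-11,-12,0,-1,0,0,1.1,-11,-12,0,-1,0,0,1.1,-11,-12,0,-1,0,0,1.1,-11,-12,0,-1,0,0,1.1,-11,-12,0,-1,0,0,1.1,-11,-12,0,-1,0,0,1.1,-11,-12,0,-1,0,0,1.1,-11,-12,0,-1]}}

```text
time: 2.55
tool_pos: [0.5752, -0.2135, 0.1709]
ee_rot: [-3.141, -0.002, 1.795]
wrist_force: [0.4, -0.3, -0.2]
width: 0.0941
finger_force: 0.0
```

Turning the remaining 0.2 rad, then a wrist look.

>>> {"fn": "move_arm", "kwargs": {"deltas": [0,0,0.11,0,0,0,-1,0,0,0.215,0,0,0,-1,0,0,0.215,0,0,0,-1,0,0,0.215,0,0,0,-1]}}

```text
time: 2.95
tool_pos: [0.5751, -0.2142, 0.1711]
ee_rot: [-3.141, -0.001, 1.585]
wrist_force: [-0.5, -0.2, -0.2]
width: 0.0942
finger_force: 0.0
```

```bash
cat > m.py <<'E'
from h import *
import sys
s=snap('wrist'); save(s,sys.argv[1]); I=s['image'].astype(int)
v,u=np.mgrid[0:384,0:512]; P=depthpts(s,np.c_[u.ravel(),v.ravel()]).reshape(384,512,3)
zh=float(sys.argv[2]); 
m=((I.max(2)<70)&(abs(P[...,2]-zh)<.006)).astype(np.uint8)
cs,_=cv2.findContours(m,cv2.RETR_EXTERNAL,cv2.CHAIN_APPROX_NONE)
c=max(cs,key=cv2.contourArea).reshape(-1,2); print('handle bbox',cv2.boundingRect(c))
q=P[...,2][m>0]; print('handle z',np.median(q).round(4))
xy=onplane(s,c,np.median(q))[:,:2].astype(np.float32); r=cv2.minAreaRect(xy); print('handle c',np.round(r[0],4),np.round(r[1],4),round(r[2],2),cv2.boxPoints(r).round(3).tolist())
red=((I[...,0]-I[...,1]>40)).astype(np.uint8)
cs,_=cv2.findContours(red,cv2.RETR_EXTERNAL,cv2.CHAIN_APPROX_NONE)
for c in cs:
    if cv2.contourArea(c)>2000:
        c=c.reshape(-1,2); k=(c[:,0]>2)&(c[:,0]<509)&(c[:,1]>2)&(c[:,1]<381)
        mm=np.zeros_like(red); cv2.fillPoly(mm,[c],1); z=np.median(P[...,2][mm>0]); xy=onplane(s,c[k],z)[:,:2]
        A=np.c_[2*xy,np.ones(len(xy))]; w=np.linalg.lstsq(A,(xy**2).sum(1),rcond=None)[0]
        print('red',cv2.boundingRect(c),'z',z.round(4),'centre',w[:2].round(4),'R',np.sqrt(w[2]+w[0]**2+w[1]**2).round(4))
        pp=P[mm>0]; pl=np.linalg.lstsq(np.c_[pp[:,:2],np.ones(len(pp))],pp[:,2],rcond=None)[0]; print('tilt',pl[:2].round(3))
o=robot.get_obs(); print(o['tool_pos'].round(4),o['ee_rot'].round(4))
E
python3 m.py w1.png 0.032
```

```text
handle bbox (243, 142, 24, 123)
handle z 0.0319
handle c [ 0.5775 -0.2553] [0.0238 0.1396] 1.81 [[0.5630000233650208, -0.1860000044107437], [0.5680000185966492, -0.32499998807907104], [0.5920000076293945, -0.32499998807907104], [0.5870000123977661, -0.1850000023841858]]
red (419, 230, 78, 67) z 0.0598 centre [ 0.7934 -0.3063] R 0.0383
tilt [-0.336  0.38 ]
red (215, 30, 82, 86) z 0.0193 centre [ 0.576  -0.1186] R 0.041
tilt [-0.006 -0.031]
[ 0.575  -0.2146  0.1711] [-3.1414e+00 -6.0000e-04  1.5849e+00]
```

View pics/w1.png

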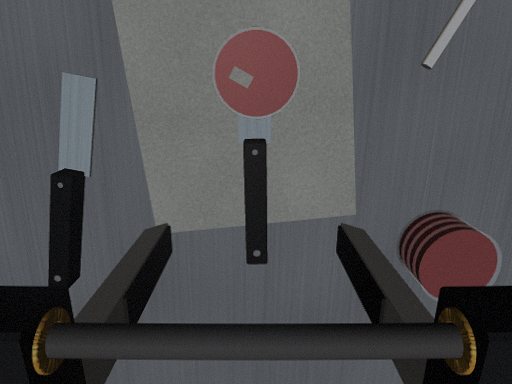

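The wrist view shows the handle at px (243–267,142–265) under the open fingers and the plate at (256,73) on the blade. Measured values:
- **Handle:** 139.6 x 23.8 mm, top at 0.0319, yaw 91.8°.
- **Lifter origin:** (0.5765, −0.2253).
- **Plate:** 107 mm ahead of the origin.

I'll grip about 12 mm ahead of the origin, to offset the plate's weight.

>>> {"fn": "move_arm", "kwargs": {"deltas": [0,0,-0.017,0.1,0.1,3,-1,0,0,-0.017,0.1,0.1,7,-1,0,0,-0.017,0.1,0.1,11,-1,0,0,-0.017,0.1,0.1,14,-1,0,0,-0.017,0.1,0.1,15.5,-1,0,0,-0.017,0.1,0.1,16.2,-1,0,0,-0.017,0.1,0.1,16.2,-1,0,0,-0.017,0.1,0.1,16.2,-1]}}

```text
time: 3.8
tool_pos: [0.5773, -0.2153, 0.0114]
ee_rot: [3.138, 0.002, 1.599]
wrist_force: [-0.3, 0.5, 0.1]
width: 0.094
finger_force: 0.0
```

>>> {"fn": "move_arm", "kwargs": {"deltas": [0,0,0,0,0,0,-0.5,0,0,0,0,0,0,-0.3,0,0,0,0,0,0,0,0,0,0,0,0,0,0.2,0,0,0,0,0,0,0.4,0,0,0,0,0,0,0.5,0,0,0,0,0,0,0.7,0,0,0,0,0,0,1]}}

```text
time: 4.6
tool_pos: [0.5758, -0.2147, 0.0091]
ee_rot: [-3.141, -0.0, 1.599]
wrist_force: [0.0, -0.3, 0.5]
width: 0.0335
finger_force: 0.0
```

>>> {"fn": "move_arm", "kwargs": {"deltas": [0,0,0,0,0,0,1,0,0,0,0,0,0,1,0,0,0,0,0,0,1,0,0,0,0,0,0,1]}}

```text
time: 5.0
tool_pos: [0.5759, -0.2147, 0.0093]
ee_rot: [3.142, -0.0, 1.599]
wrist_force: [0.5, -0.4, -0.3]
width: 0.0025
finger_force: 0.0
```

The fingers shut to 2.5 mm with no force, so something is off. I'm taking a look.

```bash
python3 - <<'E'
from h import *
s=snap('wrist'); save(s,'w2.png'); t=snap('scene'); I=t['image'][190:330,130:330,::-1]
W=cv2.resize(s['image'][:,:,::-1],(420,315)); C=cv2.resize(I,(450,315),interpolation=cv2.INTER_CUBIC)
cv2.imwrite('pics/both.png',np.hstack([W[:,:350],C]))
print({k:np.round(v,3) for k,v in robot.get_obs().items()})
E
```

```text
{'time': np.float64(5.1), 'joint_positions': array([-0.449,  0.311,  1.435,  0.   ,  1.396, -0.477]), 'qvel': array([ 0.001, -0.   ,  0.001, -0.001, -0.001, -0.   ]), 'joint_torque': array([  0.   , -41.377, -28.248,   0.058,   0.049,   0.   ]), 'tool_pos': array([ 0.576, -0.215,  0.009]), 'ee_rot': array([ 3.142, -0.   ,  1.599]), 'wrist_force': array([-0.11 ,  0.206, -0.421]), 'wrist_torque': array([-0.101,  0.028, -0.006]), 'finger_force': np.float64(0.0), 'width': np.float64(0.0)}
```

View pics/both.png

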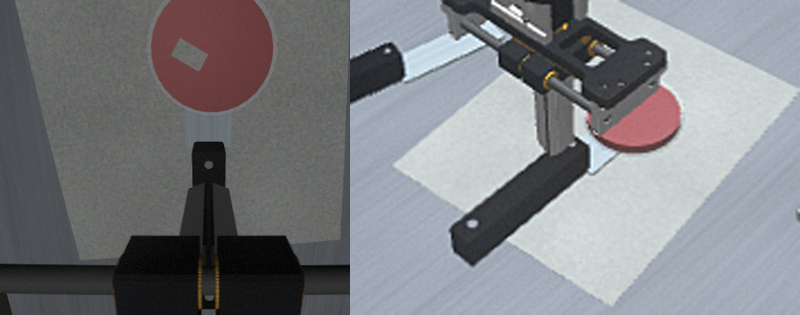

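The picture shows the shut fingers over the handle near its front, with tips at wrist crop (209,190) and scene crop (558,150). The plate is undisturbed at crop (212,45). Next I'll measure where the finger tips really are.

```bash
python3 - <<'E'
from h import *
t=snap('scene'); 
for v in range(225,268,3):
    us=[214,218,222,226,230]; P=depthpts(t,[(u,v) for u in us]); print(v,[(p.round(3).tolist(),int(t['image'][v,u].mean())) for u,p in zip(us,P)][1:4])
s=snap('wrist')
for v in range(170,300,10):
    P=depthpts(s,[(235,v),(254,v),(262,v)]); print('w',v,P.round(3).tolist())
E
```

```text
225 [([0.603, -0.242, 0.161], 77), ([0.607, -0.236, 0.16], 99), ([0.6, -0.22, 0.143], 109)]
228 [([0.6, -0.239, 0.15], 56), ([0.611, -0.239, 0.157], 94), ([0.617, -0.236, 0.159], 105)]
231 [([0.58, -0.221, 0.116], 116), ([0.59, -0.222, 0.123], 99), ([0.621, -0.24, 0.158], 88)]
234 [([0.581, -0.223, 0.111], 116), ([0.589, -0.221, 0.114], 104), ([0.589, -0.211, 0.107], 103)]
237 [([0.581, -0.223, 0.103], 112), ([0.59, -0.222, 0.108], 103), ([0.589, -0.211, 0.1], 104)]
240 [([0.582, -0.224, 0.097], 116), ([0.59, -0.222, 0.1], 96), ([0.589, -0.212, 0.093], 103)]
243 [([0.58, -0.223, 0.087], 116), ([0.59, -0.222, 0.094], 97), ([0.589, -0.212, 0.085], 104)]
246 [([0.579, -0.222, 0.077], 114), ([0.59, -0.222, 0.085], 106), ([0.589, -0.212, 0.076], 101)]
249 [([0.58, -0.224, 0.072], 89), ([0.59, -0.223, 0.078], 112), ([0.589, -0.212, 0.069], 102)]
252 [([0.578, -0.223, 0.061], 86), ([0.589, -0.223, 0.069], 105), ([0.591, -0.214, 0.064], 103)]
255 [([0.576, -0.221, 0.05], 67), ([0.59, -0.224, 0.063], 117), ([0.59, -0.213, 0.054], 69)]
258 [([0.568, -0.215, 0.03], 60), ([0.589, -0.223, 0.054],
[... 629 characters left out ...]
0 [[0.565, -0.203, 0.031], [0.576, -0.202, 0.033], [0.58, -0.202, 0.032]]
w 220 [[0.565, -0.209, 0.031], [0.576, -0.209, 0.031], [0.581, -0.209, 0.031]]
w 230 [[0.566, -0.206, 0.053], [0.576, -0.207, 0.05], [0.58, -0.205, 0.054]]
w 240 [[0.566, -0.206, 0.066], [0.576, -0.207, 0.062], [0.58, -0.205, 0.067]]
w 250 [[0.567, -0.206, 0.078], [0.576, -0.207, 0.073], [0.58, -0.206, 0.077]]
w 260 [[0.567, -0.206, 0.087], [0.576, -0.209, 0.081], [0.579, -0.205, 0.087]]
w 270 [[0.568, -0.206, 0.095], [0.576, -0.213, 0.082], [0.579, -0.206, 0.095]]
w 280 [[0.568, -0.206, 0.103], [0.574, -0.133, 0.223], [0.579, -0.206, 0.102]]
w 290 [[0.57, -0.182, 0.147], [0.576, -0.222, 0.085], [0.577, -0.182, 0.147]]
```

Both views put the true fingertips at z≈0.047, while the reported TCP is 0.009. So the fingers end about 38 mm short of the stated TCP, while their x/y position is right. I'll refine the tip height to the pixel, then open.

```bash
python3 - <<'E'
from h import *
s=snap('wrist')
for u in (244,250,258,264): 
    P=depthpts(s,[(u,v) for v in range(218,234)]); k=np.argmax(P[:,2]>.04); print(u,218+k,P[k-1:k+2].round(4).tolist(), onplane(s,[(u,217.5+k)],.048).round(4).tolist())
E
```

```text
244 225 [[0.5701, -0.2109, 0.0324], [0.5704, -0.2061, 0.0458], [0.5704, -0.2056, 0.0483]] [[0.5704, -0.2048, 0.048]]
250 223 [[0.5736, -0.2095, 0.0326], [0.5736, -0.2056, 0.0437], [0.5737, -0.2057, 0.045]] [[0.5736, -0.2036, 0.048]]
258 223 [[0.5784, -0.2095, 0.0322], [0.5781, -0.2048, 0.0453], [0.5781, -0.2053, 0.0457]] [[0.578, -0.2035, 0.048]]
264 225 [[0.582, -0.2105, 0.0327], [0.5814, -0.2056, 0.0461], [0.5814, -0.2058, 0.047]] [[0.5813, -0.2045, 0.048]]
```

>>> {"fn": "move_arm", "kwargs": {"deltas": [0,0,0,0,0,0,-1,0,0,0,0,0,0,-1,0,0,0,0,0,0,-1,0,0,0,0,0,0,-1,0,0,0,0,0,0,-1,0,0,0,0,0,0,-1,0,0,0,0,0,0,-1,0,0,0,0,0,0,-1]}}

```text
time: 6.05
tool_pos: [0.5758, -0.2147, 0.0092]
ee_rot: [3.142, -0.0, 1.599]
wrist_force: [-0.1, -0.1, -1.0]
width: 0.0608
finger_force: 0.0
```

The tips are at 0.044, so the offset is 35 mm. I'll go down 3.7 cm and then close.

>>> {"fn": "move_arm", "kwargs": {"deltas": [0,0,0,0.1,0,0,-1,0,0,0,0.1,0,0.7,-1,0,0,0,0.1,0,1.5,-1,0,0,0,0.1,0,2.3,-1,0,0,0,0.1,0,3.0,-1,0,0,0,0.1,0,3.5,-1,0,0,0,0.1,0,3.7,-1,0,0,0,0.1,0,3.7,-1]}}

```text
time: 6.85
tool_pos: [0.5756, -0.2136, -0.0283]
ee_rot: [-3.141, -0.0, 1.599]
wrist_force: [-0.2, 0.4, 0.8]
width: 0.0941
finger_force: 0.0
```

>>> {"fn": "move_arm", "kwargs": {"deltas": [0,0,0,0,0,0,-0.2,0,0,0,0,0,0,0,0,0,0,0,0,0,0.2,0,0,0,0,0,0,0.3,0,0,0,0,0,0,0.4,0,0,0,0,0,0,0.5,0,0,0,0,0,0,0.6,0,0,0,0,0,0,0.7]}}

```text
time: 7.65
tool_pos: [0.5758, -0.2137, -0.0277]
ee_rot: [3.142, -0.0, 1.599]
wrist_force: [-0.9, 0.2, 0.1]
width: 0.0333
finger_force: 0.0
```

>>> {"fn": "move_arm", "kwargs": {"deltas": [0,0,0,0,0,0,0.8,0,0,0,0,0,0,0.9,0,0,0,0,0,0,1,0,0,0,0,0,0,1,0,0,0,0,0,0,1,0,0,0,0,0,0,1]}}

```text
time: 8.25
tool_pos: [0.5759, -0.2137, -0.0278]
ee_rot: [3.141, -0.0, 1.599]
wrist_force: [1.0, -0.5, 0.0]
width: 0.0239
finger_force: 30.0
```

Gripped at 23.9 mm with 30 N. Lifting gently.

>>> {"fn": "move_arm", "kwargs": {"deltas": [0,0,0,0,0,-0.1,1,0,0,0,0,0,-0.4,1,0,0,0,0,0,-0.9,1,0,0,0,0,0,-1.5,1,0,0,0,0,0,-2.1,1,0,0,0,0,0,-2.6,1,0,0,0,0,0,-2.9,1,0,0,0,0,0,-3,1]}}

```text
time: 9.05
tool_pos: [0.5762, -0.2139, 0.003]
ee_rot: [3.141, 0.0, 1.599]
wrist_force: [-0.7, -1.0, -1.6]
width: 0.0238
finger_force: 30.0
```

```bash
python3 m.py w3.png 0.062; python3 - <<'E'
from h import *
E
```

```text
handle bbox (204, 202, 100, 121)
handle z 0.0628
handle c [ 0.5762 -0.2172] [0.0486 0.0667] 1.52 [[0.5509999990463257, -0.18400000035762787], [0.5529999732971191, -0.25099998712539673], [0.6010000109672546, -0.25], [0.6000000238418579, -0.18299999833106995]]
red (169, 0, 181, 149) z 0.05 centre [ 0.576  -0.1191] R 0.0409
tilt [-0.003 -0.021]
[ 0.5761 -0.2138  0.0028] [3.1409e+00 3.0000e-04 1.5988e+00]
```

The plate is level on the blade, with its top at 0.050. I'll lift higher, align with the channel, and carry it over.

>>> {"fn": "move_arm", "kwargs": {"deltas": [0,0,-0.003,0,0,-0.1,1,0,0,-0.015,0,0,-0.5,1,0,0,-0.033,0,0,-1.1,1,0,0,-0.053,0,0,-1.8,1,0,0,-0.073,0,0,-2.5,1,0,0,-0.087,0,0,-3.1,1,0,0,-0.095,0,0,-3.4,1,0,0,-0.096,0,0,-3.5,1]}}

```text
time: 9.9
tool_pos: [0.5762, -0.2139, 0.0381]
ee_rot: [3.141, 0.001, 1.695]
wrist_force: [0.4, 0.1, -2.5]
width: 0.0234
finger_force: 30.0
```

>>> {"fn": "move_arm", "kwargs": {"deltas": [0,0,0,0.27,0.12,0,1,0,0,0,0.91,0.41,0,1,0,0,0,1.92,0.86,0,1,0,0,0,3.19,1.44,0,1,0,0,0,4.65,2.1,0,1,0,0,0,6.2,2.79,0,1,0,0,0,7.84,3.53,0,1,0,0,0,9.48,4.27,0,1]}}

```text
time: 10.7
tool_pos: [0.607, -0.1124, 0.0373]
ee_rot: [3.141, -0.0, 1.695]
wrist_force: [-0.6, 0.3, -3.1]
width: 0.0238
finger_force: 30.0
```

>>> {"fn": "move_arm", "kwargs": {"deltas": [0,0,0,1.37,0.62,0,1,0,0,0,2.74,1.23,0,1,0,0,0,4.1,1.85,0,1,0,0,0,5.47,2.47,0,1,0,0,0,6.84,3.08,0,1,0,0,0,8.21,3.7,0,1,0,0,0,9.58,4.32,0,1,0,0,0,10.94,4.93,0,1]}}

```text
time: 11.5
tool_pos: [0.6422, 0.0015, 0.0372]
ee_rot: [3.142, -0.0, 1.695]
wrist_force: [-0.1, -0.3, -1.7]
width: 0.0237
finger_force: 30.0
```

>>> {"fn": "move_arm", "kwargs": {"deltas": [0,0,0,1.37,0.62,0,1,0,0,0,2.74,1.23,0,1,0,0,0,4.01,1.81,0,1,0,0,0,5.2,2.34,0,1,0,0,0,6.2,2.8,0,1,0,0,0,7.02,3.17,0,1,0,0,0,7.66,3.45,0,1,0,0,0,8.2,3.7,0,1]}}

```text
time: 12.3
tool_pos: [0.6686, 0.0866, 0.0372]
ee_rot: [-3.142, 0.0, 1.695]
wrist_force: [-0.6, -0.4, -2.5]
width: 0.0242
finger_force: 30.0
```

```bash
python3 m.py w4.png 0.097; python3 - <<'E'
from h import *
s=snap('wrist'); v,u=np.mgrid[0:384,0:512]; P=depthpts(s,np.c_[u.ravel(),v.ravel()]).reshape(384,512,3)
for n in('wrist','top','scene'):
    s=snap(n); P=depthpts(s,np.c_[u.ravel(),v.ravel()]).reshape(384,512,3)
    m=(abs(P[...,2]-.0455)<.006)&(P[...,0]>.6)&(P[...,0]<.73)&(P[...,1]>.1)&(P[...,1]<.26)
    k,l,st,ce=cv2.connectedComponentsWithStats(m.astype(np.uint8))
    for i in range(1,k):
        if st[i][4]>40: q=P[l==i]; r=cv2.minAreaRect(q[:,:2].astype(np.float32)); print(n,ce[i].round(),np.round(r[0],4),np.round(r[1],3),round(r[2],1),np.median(q[:,2]).round(4))
    if n!='wrist':
        I=s['image'].astype(int); m=(I[...,0]-I[...,1]>40)&(P[...,0]>.58)&(P[...,0]<.74)&(P[...,1]>.1)&(P[...,1]<.26); q=P[m]
        print(n,'plate',q.mean(0).round(4) if len(q) else 0)
E
```

```text
handle bbox (204, 202, 100, 121)
handle z 0.097
handle c [0.669  0.0833] [0.0486 0.0667] 7.06 [[0.640999972820282, 0.11299999803304672], [0.6489999890327454, 0.04699999839067459], [0.6970000267028809, 0.05299999937415123], [0.6890000104904175, 0.11900000274181366]]
red (424, 0, 88, 323) z 0.0234 centre [0.9002 0.1476] R 0.1236
tilt [-0.996 -0.239]
red (169, 0, 181, 149) z 0.0842 centre [0.6593 0.1809] R 0.041
tilt [-0.001 -0.022]
[0.6688 0.0876 0.0372] [ 3.1412e+00 -8.0000e-04  1.6954e+00]
wrist [189. 133.] [0.6245 0.1401] [0.012 0.017] 6.3 0.0451
wrist [324. 135.] [0.702  0.1486] [0.012 0.015] 5.9 0.0451
top [180. 151.] [0.6222 0.1587] [0.013 0.058] 7.6 0.0448
top plate [0.6616 0.1604 0.097 ]
scene [387. 188.] [0.6983 0.186 ] [0.013 0.092] 6.9 0.046
scene plate [0.6693 0.167  0.0873]
```

View pics/w4.png

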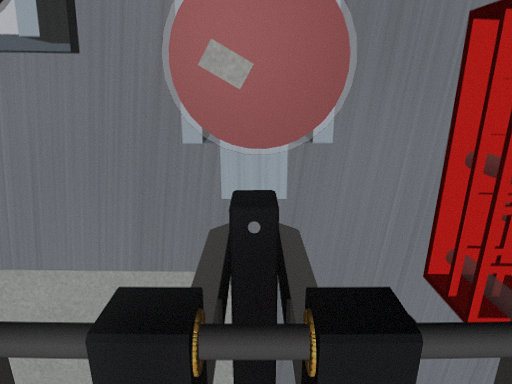

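The wrist view shows the plate at (260,55) centred over the stand, both rail ends peeking out evenly at (192,130) and (323,130), and the blade between them. The plate centre (0.6593, 0.1809) matches the stand centre (0.6593, 0.1805). Lowering slowly.

>>> {"fn": "move_arm", "kwargs": {"deltas": [0,0,0,0,0,0.1,1,0,0,0,0,0,0.4,1,0,0,0,0,0,0.8,1,0,0,0,0,0,1.2,1,0,0,0,0,0,1.5,1,0,0,0,0,0,1.8,1,0,0,0,0,0,2.0,1,0,0,0,0,0,2.2,1]}}

```text
time: 13.35
tool_pos: [0.6684, 0.0863, 0.0151]
ee_rot: [3.142, -0.0, 1.695]
wrist_force: [0.3, 0.2, -2.8]
width: 0.0239
finger_force: 30.0
```

>>> {"fn": "move_arm", "kwargs": {"deltas": [0,0,0,0,0,0.1,1,0,0,0,0,0,0.3,1,0,0,0,0,0,0.5,1,0,0,0,0,0,0.8,1,0,0,0,0,0,1.2,1,0,0,0,0,0,1.6,1,0,0,0,0,0,1.8,1,0,0,0,0,0,1.8,1]}}

```text
time: 14.15
tool_pos: [0.668, 0.0863, -0.0035]
ee_rot: [-3.14, -0.0, 1.695]
wrist_force: [-0.0, -0.2, -1.7]
width: 0.0238
finger_force: 30.0
```

```bash
python3 m.py w5.png 0.057; python3 - <<'E'
from h import *
v,u=np.mgrid[0:384,0:512]
s=snap('wrist'); P=depthpts(s,np.c_[u.ravel(),v.ravel()]).reshape(384,512,3)
print('blade/column 256',[P[k,256].round(3).tolist() for k in range(120,230,8)])
E
```

```text
handle bbox (204, 203, 101, 120)
handle z 0.0564
handle c [0.6687 0.0827] [0.0491 0.0662] 7.12 [[0.6399999856948853, 0.11299999803304672], [0.6480000019073486, 0.04699999839067459], [0.6970000267028809, 0.05299999937415123], [0.6890000104904175, 0.11900000274181366]]
red (451, 17, 61, 305) z 0.0065 centre [0.9068 0.1361] R 0.118
tilt [-1.133 -0.237]
red (160, 0, 202, 155) z 0.0603 centre [0.6593 0.1805] R 0.0409
tilt [-0.002 -0.018]
[ 0.6682  0.0863 -0.0031] [-3.1411e+00 -2.0000e-04  1.6948e+00]
blade/column 256 [[0.661, 0.154, 0.06], [0.661, 0.151, 0.059], [0.662, 0.147, 0.061], [0.662, 0.144, 0.061], [0.663, 0.14, 0.06], [0.663, 0.137, 0.06], [0.665, 0.126, 0.029], [0.665, 0.122, 0.028], [0.666, 0.117, 0.03], [0.666, 0.114, 0.033], [0.666, 0.114, 0.047], [0.666, 0.113, 0.057], [0.667, 0.109, 0.057], [0.667, 0.106, 0.058]]
```

The plate sits on the rails (top 0.060, level, centred) and the blade is clear below at 0.029. Drawing the lifter out.

>>> {"fn": "move_arm", "kwargs": {"deltas": [0,0,0,-0.2,0,0,1,0,0,0,-0.7,0,0,1,0,0,0,-1.5,0,0,1,0,0,0,-2.4,0,0,1,0,0,0,-3.4,0,0,1,0,0,0,-4.4,0,0,1,0,0,0,-5.4,0,0,1,0,0,0,-6.4,0,0,1]}}

```text
time: 15.05
tool_pos: [0.6765, 0.0216, -0.0028]
ee_rot: [3.142, -0.0, 1.694]
wrist_force: [-0.6, 0.2, -2.5]
width: 0.0239
finger_force: 30.0
```

>>> {"fn": "move_arm", "kwargs": {"deltas": [0,0,0,-1,0,0,1,0,0,0,-2,0,0,1,0,0,0,-3,0,0,1,0,0,0,-4,0,0,1,0,0,0,-5,0,0,1,0,0,0,-5.8,0,0,1,0,0,0,-6,0,0,1,0,0,0,-6,0,0,1]}}

```text
time: 15.85
tool_pos: [0.6838, -0.0371, -0.0028]
ee_rot: [3.142, -0.0, 1.694]
wrist_force: [0.3, -0.4, -1.8]
width: 0.0235
finger_force: 30.0
```

```bash
python3 m.py w6.png 0.057; python3 - <<'E'
from h import *
v,u=np.mgrid[0:384,0:512]
s=snap('wrist'); P=depthpts(s,np.c_[u.ravel(),v.ravel()]).reshape(384,512,3)
print('col 256',[P[k,256].round(3).tolist() for k in range(0,230,8)])
E
```

```text
handle bbox (205, 202, 100, 121)
handle z 0.0571
handle c [ 0.6873 -0.0397] [0.0465 0.0696] 23.05 [[0.6520000100135803, -0.017000000923871994], [0.6800000071525574, -0.08100000023841858], [0.722000002861023, -0.06300000101327896], [0.6949999928474426, 0.0010000000474974513]]
[ 0.6837 -0.0367 -0.0028] [-3.1416e+00 -4.0000e-04  1.6947e+00]
col 256 [[0.67, 0.085, 0.028], [0.67, 0.081, 0.029], [0.671, 0.078, 0.029], [0.671, 0.074, 0.03], [0.672, 0.071, 0.03], [0.672, 0.067, 0.029], [0.673, 0.063, 0.029], [0.673, 0.06, 0.03], [0.673, 0.056, 0.03], [0.674, 0.052, 0.029], [0.674, 0.048, 0.029], [0.675, 0.044, 0.029], [0.675, 0.041, 0.03], [0.676, 0.037, 0.029], [0.676, 0.033, 0.029], [0.677, 0.029, 0.029], [0.677, 0.025, 0.03], [0.678, 0.02, 0.029], [0.678, 0.016, 0.03], [0.679, 0.012, 0.028], [0.68, 0.008, 0.029], [0.68, 0.003, 0.03], [0.681, -0.001, 0.03], [0.681, -0.006, 0.029], [0.682, -0.009, 0.033], [0.682, -0.009, 0.047], [0.682, -0.01, 0.058], [0.682, -0.014, 0.056], [0.683, -0.017, 0.058]]
```

View pics/w6.png

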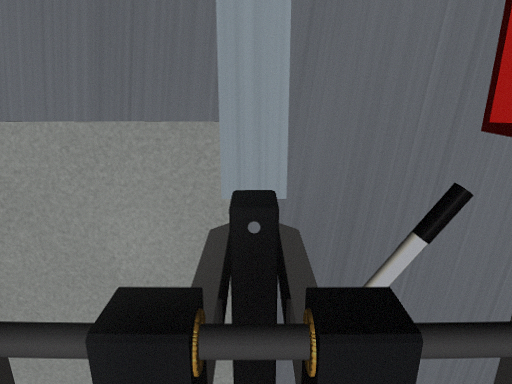

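The lifter is drawn out, level, with its tip about 3 cm clear of the stand. A pen lies at (420,235) to the right, so I'll sidestep 3 cm left and lower to the bench.

>>> {"fn": "move_arm", "kwargs": {"deltas": [0,0,0,0,-0.4,0,1,0,0,0,0,-1.2,0,1,0,0,0,0,-2,0,1,0,0,0,0,-2.7,0,1,0,0,0,0,-3,0.3,1,0,0,0,0,-3,0.8,1,0,0,0,0,-3,1.3,1,0,0,0,0,-3,1.7,1]}}

```text
time: 16.75
tool_pos: [0.6538, -0.0404, -0.0206]
ee_rot: [-3.141, -0.0, 1.695]
wrist_force: [0.1, -0.4, -1.9]
width: 0.0236
finger_force: 30.0
```

>>> {"fn": "move_arm", "kwargs": {"deltas": [0,0,0,0,0,0.3,1,0,0,0,0,0,0.5,1,0,0,0,0,0,0.7,1,0,0,0,0,0,0.8,1,0,0,0,0,0,0.8,1]}}

```text
time: 17.25
tool_pos: [0.6542, -0.0405, -0.0277]
ee_rot: [3.141, -0.0, 1.695]
wrist_force: [0.2, 0.0, -2.5]
width: 0.024
finger_force: 30.0
```

>>> {"fn": "move_arm", "kwargs": {"deltas": [0,0,0,0,0,0,0.4,0,0,0,0,0,0,0.3,0,0,0,0,0,0,0.2,0,0,0,0,0,0,0.1,0,0,0,0,0,0,0,0,0,0,0,0,0,0,0,0,0,0,0,0,0,0,0,0,0,0,0,0]}}

```text
time: 18.05
tool_pos: [0.654, -0.0405, -0.0278]
ee_rot: [-3.142, -0.0, 1.695]
wrist_force: [0.6, 0.3, -0.3]
width: 0.047
finger_force: 0.0
```

Released. Rising clear, then checking.

>>> {"fn": "move_arm", "kwargs": {"deltas": [0,0,0,0,0,-0.5,0,0,0,0,0,0,-2,0,0,0,0,0,0,-4,0,0,0,0,0,0,-7,0,0,0,0,0,0,-10,0,0,0,0,0,0,-13,0,0,0,0,0,0,-15,0,0,0,0,0,0,-15,0]}}

```text
time: 18.85
tool_pos: [0.6568, -0.0409, 0.1287]
ee_rot: [3.131, 0.003, 1.695]
wrist_force: [0.3, 0.6, 0.4]
width: 0.0469
finger_force: 0.0
```

```bash
python3 m.py w7.png 0.032; python3 - <<'E'
from h import *
v,u=np.mgrid[0:384,0:512]
s=snap('scene'); cv2.imwrite('pics/fin.png',cv2.resize(s['image'][:,:,::-1],(800,600)))
E
```

```text
handle bbox (237, 148, 26, 135)
handle z 0.0322
handle c [ 0.6591 -0.0809] [0.0238 0.1382] 7.5 [[0.6380000114440918, -0.014000000432133675], [0.656000018119812, -0.1509999930858612], [0.6800000071525574, -0.14800000190734863], [0.6620000004768372, -0.010999999940395355]]
red (424, 0, 88, 122) z 0.0365 centre [0.8301 0.0831] R 0.0424
tilt [-0.676 -0.29 ]
[ 0.6555 -0.0407  0.1257] [3.1359e+00 1.5000e-03 1.6948e+00]
```

View pics/fin.png

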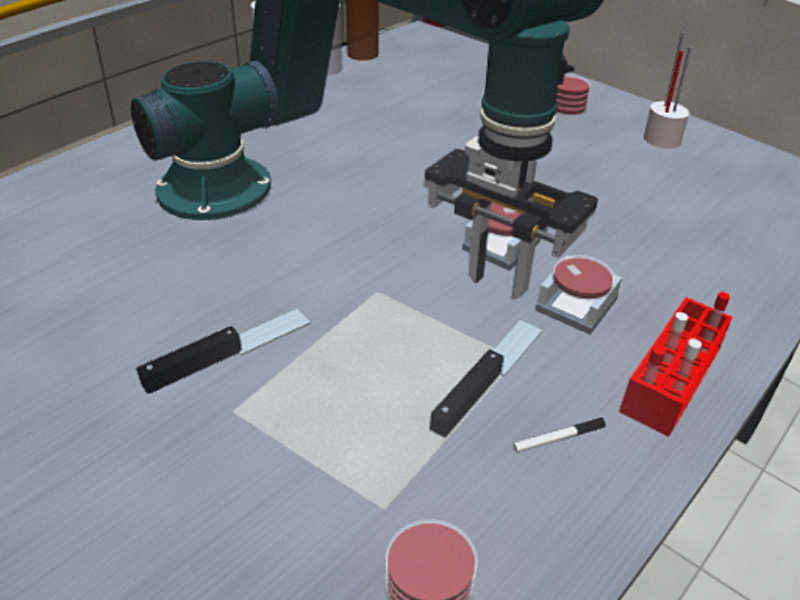

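The final view shows the plate flat on the rails at (583,275) and the lifter flat on the bench at (485,380). The other plate is still on its stand at (505,218). I'll check the plate's centre, then hand in.

```bash
python3 - <<'E'
from h import *
s=snap('scene'); v,u=np.mgrid[0:384,0:512]; P=depthpts(s,np.c_[u.ravel(),v.ravel()]).reshape(384,512,3)
I=s['image'].astype(int); m=(I[...,0]-I[...,1]>40)&(P[...,0]>.6)&(P[...,0]<.73)&(P[...,1]>.1)&(P[...,1]<.27)&(P[...,2]>.056)&(P[...,2]<.068)
q=P[m]; r=cv2.minEnclosingCircle(q[:,:2].astype(np.float32)); print(r,np.median(q[:,2]))
if np.hypot(r[0][0]-.6593,r[0][1]-.1805)<.012: print(robot.close_job())
E
```

```text
((0.6621289253234863, 0.17627811431884766), 0.04210633412003517) 0.06120359056031632
the job is handed in; nothing more can be done
None
```

The job is handed in: the plate rests flat and level on the empty stand, about 5 mm from its centre by the last measurement, and the lifter lies flat on the bench, right way up; the verdict wasn't shown.

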